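Set the mortiser's depth dial four clicks deeper and store it

TASK

With a fingertip in its cut-out, push the round click-stop depth dial clockwise (seen from above) by exactly four clicks from where it stands, so that it rests in the fourth click. Then press the round push button on the separate small grey box fully down to store the setting, and let it come back up. Only push and press: pick nothing up, and leave the tools, wood and glue on the bench where they are.

Things in the scene. Friction and masses are not known exactly. Their poses are not given: they have to be found in the camera images.
- dial (a joint): angle (rad) of the flat-lying click-stop dial about the vertical, growing clockwise seen from above. It clicks into a rest every 24 degrees (0.419 rad), at 0, 0.419, 0.838 and so on, and starts in one of rests 0 to 3; end stops just below 0 and just past rest 10. About 5 N at 40 mm from the axis pushes it out of a rest; past half-way to the next it snaps on by itself and stays there.
- dial_center (a point): point on the axis of the black dial (110 mm diameter), on its top, 70 mm above the bench. A 4 mm disc (top 50 mm above the bench) carries a raised part 20 mm thick, with a wedge-shaped cut-out of 110 degrees, open upwards and to the rim, reaching in to a hub of 16 mm radius; a fingertip fits in. Fixed grey housing below, 136 x 136 x 45 mm, a white tick per click.
- dial_push (a point): point on the upright wall of the cut-out that a fingertip pushes to turn the dial clockwise: 40 mm from the axis, 60 mm above the bench, half-way up the wall. The wall is a plane through the axis; the cut-out extends from it 110 degrees counter-clockwise (seen from above). The wall at its other end turns the dial back. Turns with the dial.
- dial_mark (a point): outer part of the white index line on the dial's top face, opposite the middle of the cut-out, 50 mm from the axis, 70 mm above the bench; it turns with the dial.
- store_top (a point): centre of the top of the black round push button (36 mm in diameter) on a separate fixed grey box, 75 x 75 x 40 mm, to the left or right of the dial; it is pressed straight down.
- store (a joint): how far the button is pressed (m): 0 up, 0.006 fully down, about 5 N there; springs back when let go.
- mallet: loose wooden mallet lying on the bench, 310 mm long, head 75 x 130 x 60 mm; origin under its middle
- chisel: loose wood chisel lying flat, 270 mm long, 31 mm thick at most; origin under its middle
- square: loose try square lying flat, stock 130 mm along its y, blade reaching 108 mm along its x, 20 mm high; origin under the stock's middle
- rail: loose beech rail with a tenon, 175 x 50 x 30 mm, long axis x; origin under its middle
- stone: loose sharpening stone on a wooden base, 170 x 60 x 32 mm, long axis x; origin under its middle
- tape: loose tape measure, 65 x 38 x 60 mm high; origin under its middle
- glue: loose white glue bottle, 60 mm in diameter, 150 mm tall; origin under its middle

How it is judged:
On the way, in this order (a step that is already met when the one before it is completed fails the run):
1. the dial rests four clicks clockwise of where it started (distance of dial_mark from where it was at the start of the episode between 0.0688 and 0.0793 m and value of joint dial above 1.508 rad and value of joint store below 0.0015 m), for 0.3 s.
2. the button is pressed fully down while the dial stands at four clicks (value of joint store above 0.0048 m and distance of dial_mark from where it was at the start of the episode between 0.0688 and 0.0793 m and value of joint dial above 1.508 rad), for 0.05 s.
At the end, for the whole second after the job is handed in: the dial is at rest four clicks (96 degrees, within 9 degrees) clockwise of its start, and the button, pressed at least 4.8 mm after that, is up again (within 1.5 mm) (all of step 1 and velocity of joint dial between -0.05 and 0.05 rad/s); the robot touches nothing.
It fails at once if a tool, the wood, the tape or the glue is lifted or moved by more than 20 mm (distance of any of mallet, chisel, square, rail, stone, tape, glue from where it was at the start of the episode above 0.02 m).
It also fails if it takes over 64 s, if anything falls off the work surface, if the arm or the gripper's body presses on something with over 40 N, if the wrist force passes 120 N, or if a joint passes its speed limit or range.

ROBOT

A 6-joint arm with a two-finger parallel gripper is mounted at the origin on the work surface. World frame = base frame: x ahead of the robot, y to its left, z up, the work surface at z = 0. Lengths are in m, angles in rad, forces in N, time in s.
With the tool pointing down it reaches from about 0.35 to 0.975 m from the base axis. Payload 7.1 kg.
Tool frame: the origin (TCP) lies between the finger pads; the fingertips stand r.tip_reach ahead of it and the grasp point (between the pads) is the TCP (r.tip_reach is the distance from the TCP to the fingertips, in m); z points along the fingers, y is the line along which they close (so a half turn about z gives the same grasp; the last joint's range is limited). The gripper opens to 88 mm and grips with 3 to 60 N. Pads are 20 mm wide; open, the fingers measure 115 mm over their backs; the gripper's body (75 mm by 178 mm) begins 61 mm behind the grasp point.
Start: joints at [-1.266, 0.423, 1.63, -0, 1.089, -0.019], TCP at [0.199, -0.592, 0.242] pointing down, gripper open.
Joint ranges: [-3, 3], [-0.9, 2.11], [0.09, 2.58], [-1.31, 4.45], [0.11, 2.69], [-2.54, 2.54]. Speed limits (rad/s): [2.39, 2.39, 3.01, 3.14, 3.14, 3.14].

INTERFACE

Orientations are given as a rotation vector (axis times angle).
In Python, from bench import r gives the robot as it stands.
- The arm moves only by the tool send_rows, never from a script. Its argument "motion" is a list of rows, each a list of 6 numbers: the shift along the tool's x, y, z as a fraction of full scale, then the turn, a rotation vector about the tool's x, y, z as a fraction of full scale. A call has 1 to 20 rows; each row shifts and turns the commanded pose from where the row before left it, along the tool's axes as they then stand; what a row does not reach is not made up. Full scale, the value 1, is 0.025 m for a shift and 0.12 rad for a turn. A row lasts 1/12 s, in which the tool goes at most 41.7 mm and 7.16 degrees, less where a joint would pass 70% of its speed; a pose out of reach is approached as far as the arm can. A call with a number of a shift or a turn outside -1 to 1 is refused whole. A call with a gripper value outside its range is refused whole. "grip" is the gripper's target within -1 to 1 (shut at 1, half-way at 0, fully open at -1), set as the call begins (left out, the last holds). The fingers move at their own pace and stop on an object; "grip_force" is the grip in N (left out, the last holds). Time passes only in rows, so rows that do not move let the fingers close. It gives the time, the measured TCP pose, the force, the opening and the grip force at its end, in the units of the state.
- r.state(): the state, without advancing time (a new reading comes with each control period).
- r.camera(name): name is "scene" or "top" or "wrist"; returns the picture (400x640x3 uint8, red, green, blue); there is no depth.
- r.calibration(name): a dict with "intrinsics" (3x3 intrinsics, pixels), "R" (3x3) and "t" (3): a world point X has camera coordinates R X + t. Camera axes: x right, y down, z forward; pixel columns grow to the right and rows downward; lengths in m; the calibration is good to about 2 mm. A picture is of the moment at which its call begins: read the wrist's pose just before it. calibration takes no time and is no camera call; for the wrist camera it gives the pose at the moment of the call.
- r.close_job(): hands the job in; it is judged then, once.
Trained networks look in the newest picture that a camera, given by its name, has taken for a name from the list of things; names that differ only in an ending like _2 or _b are one class to them, and where a whole thing is asked for, a point or a joint stands for the part that bears it (a point fixed in the world has none). Each returns a list of dicts, best first, with "confidence" (0 to 1); they miss things now and then, are a little off and sometimes report something else, mostly with a low value. They report only what shows in the picture. A call takes as long as a camera call.
- r.search_frame(camera, label): "box" ([left, top, right, bottom] in pixels, round what is visible of it).
- r.regions_of(camera, label): "region" (400x640 bool, what is visible of it) and "box" ([left, top, right, bottom] in pixels, round what is visible of it).
- r.landmark_of(camera, label): "at" ([column, row] in pixels: a listed point, or the origin of a listed thing).
The state is a dict: "clock": time; "qpos": joint angles; "qd": joint speeds; "joint_efforts": joint torques, N m; "position": TCP position; "tcp_rot": TCP orientation; "ft_force": force on the tool from outside, world axes, zero at the start; "moment": the same for the moment, N m; "opening": finger opening in m; "grasp_force": force on a finger pad.
Only numpy, scipy, OpenCV 4.12 (cv2) and the standard library are available. Lean on these libraries where they do the work, as an engineer would, in place of code of your own. Each camera call takes 0.05 s, during which the arm holds its last target. There are 200 camera calls.

## Working session

There is one attempt and no reset: what is moved stays moved. The work goes in short steps, Python scripts to look and compute and a tool call to move; the robot and the scene stay as the last step left them, time stands still between calls to the robot, and variables do not carry over. Pictures are saved under pics/ and viewed, at most 10 in all, crops included, and the job is handed in when it is done.

Besides the shell and the picture viewer there is one more tool, called after "Request:" in YAML: its name, and indented under it one key for each argument. send_rows: Moves the arm, as the interface text tells. Shift numbers are shares of 0.025 m and turn numbers shares of 0.12 rad, none past 1 either way. Its arguments: {"type":"object","properties":{"motion":{"type":"array","items":{"type":"array","items":{"type":"number","minimum":-1,"maximum":1}}},"grip":{"type":"number"},"grip_force":{"type":"number"}},"required":["motion"]}

```bash
mkdir -p pics && cat > h.py <<'E'
import numpy as np, cv2
from scipy.spatial.transform import Rotation as R
from bench import r
def ray(cam,px,z):
    c=r.calibration(cam);K=np.array(c["intrinsics"]);Rm=np.array(c["R"]);t=np.array(c["t"])
    d=Rm.T@np.linalg.inv(K)@[px[0],px[1],1];o=-Rm.T@t
    return o+d*(z-o[2])/d[2]
def proj(cam,X):
    c=r.calibration(cam);p=np.array(c["intrinsics"])@(np.array(c["R"])@X+np.array(c["t"]));return p[:2]/p[2]
def save(cam,name):
    im=r.camera(cam);cv2.imwrite("pics/"+name,im[:,:,::-1]);return im
E
python3 - <<'E'
from h import *
s=r.state();print({k:np.round(v,3) for k,v in s.items()},r.tip_reach)
for cam in("top","scene"):
    save(cam,cam+"0.png")
    for n,z in(("dial_center",.07),("dial_push",.06),("dial_mark",.07),("store_top",.045)):
        for d in r.landmark_of(cam,n)[:2]:print(cam,n,np.round(d["at"],1),round(d["confidence"],2),ray(cam,d["at"],z).round(4))
for n in "mallet chisel square rail stone tape glue".split():
    for d in r.landmark_of("top",n)[:1]:print(n,np.round(d["at"],1),round(d["confidence"],2),ray("top",d["at"],0).round(3))
E
```

```text
{'clock': np.float64(0.0), 'qpos': array([-1.266,  0.424,  1.631, -0.   ,  1.089, -0.019]), 'qd': array([-0.002,  0.002,  0.001, -0.   ,  0.001,  0.001]), 'joint_efforts': array([ 3.0000e-03, -5.4462e+01, -2.7366e+01,  6.5000e-02,  2.3000e-02,
       -0.0000e+00]), 'position': array([ 0.199, -0.592,  0.241]), 'tcp_rot': array([-3.099, -0.506,  0.   ]), 'ft_force': array([-0.294,  0.734, -0.518]), 'moment': array([-0.026,  0.036,  0.009]), 'grasp_force': np.float64(0.0), 'opening': np.float64(0.088)} 0.019
top dial_center [344.  164.3] 0.76 [ 0.6158 -0.0365  0.07  ]
top dial_push [338.3 150.2] 0.73 [ 0.6572 -0.0215  0.06  ]
top dial_push [191.2 298.6] 0.61 [0.2647 0.3461 0.06  ]
top dial_mark [357.7 172.5] 0.88 [ 0.5941 -0.0727  0.07  ]
scene dial_center [277.6 206.2] 0.83 [ 0.6144 -0.0419  0.07  ]
scene dial_center [232.2 264.2] 0.56 [0.8113 0.0832 0.07  ]
scene dial_push [269.8 218. ] 0.59 [ 0.6515 -0.0208  0.06  ]
scene dial_mark [274.6 197.4] 0.89 [ 0.6041 -0.0795  0.07  ]
scene store_top [261.7 159.1] 0.5 [ 0.5404 -0.2946  0.045 ]
mallet [188.1 295.2] 0.96 [0.268 0.375 0.   ]
chisel [462.1 300.2] 0.74 [ 0.264 -0.358  0.   ]
square [318.4 110.9] 0.57 [0.793 0.035 0.   ]
rail [426.4 139.6] 0.71 [ 0.71  -0.276  0.   ]
stone [227.8 128.4] 0.82 [0.736 0.294 0.   ]
tape [305.9 251.7] 0.93 [0.388 0.063 0.   ]
glue [228.9 204.4] 0.81 [0.515 0.279 0.   ]
```

View pics/top0.png

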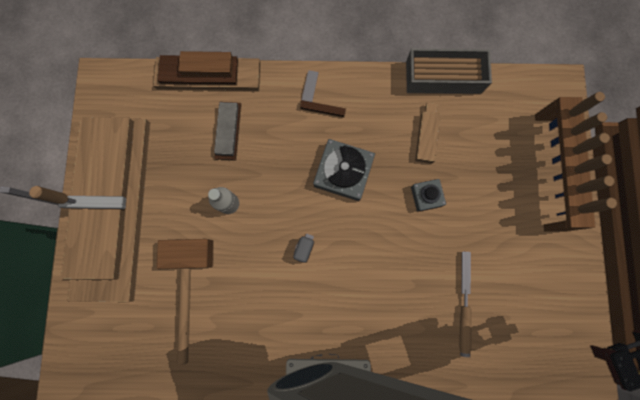

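View pics/scene0.png

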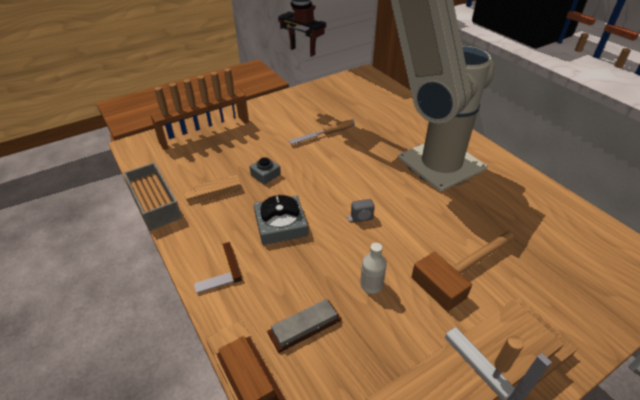

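The top view shows the dial at about (344,165). Its light cut-out faces up-left, with the pushing wall near (338,150) and the index line toward (365,171). The button box is right of it at (430,193), the rail is at (427,135) and the tape at (304,249). The scene view agrees. Next I'll turn the closed gripper and move above the dial.

Request:
send_rows:
  motion:
    - [0,0,0,0,0,-1]
    - [0,0,0,0,0,-1]
    - [0,0,0,0,0,-1]
    - [0,0,0,0,0,-1]
    - [0,0,0,0,0,-1]
    - [0,0,0,0,0,-1]
    - [0,0,0,0,0,-1]
    - [0,0,0,0,0,-1]
    - [0,0,0,0,0,-1]
    - [0,0,0,0,0,-1]
    - [0,0,0,0,0,-1]
    - [0,0,0,0,0,-1]
    - [0,0,0,0,0,-1]
    - [0,0,0,0,0,-0.3]
    - [0,0,0,0,0,0]
  grip: 1
  grip_force: 20

```text
clock: 2.1
position: [0.1989, -0.5925, 0.2417]
tcp_rot: [1.8, 2.574, -0.0]
ft_force: [0.7, 0.5, 0.1]
opening: 0.0004
grasp_force: 0.0
```

Request:
send_rows:
  motion:
    - [0.5,0.75,0,0,0,0]
    - [0.5,0.75,0,0,0,0]
    - [0.5,0.75,0,0,0,0]
    - [0.5,0.75,0,0,0,0]
    - [0.5,0.75,0,0,0,0]
    - [0.5,0.75,0,0,0,0]
    - [0.5,0.75,0,0,0,0]
    - [0.5,0.75,0,0,0,0]
    - [0.5,0.75,0,0,0,0]
    - [0.5,0.75,0,0,0,0]
    - [0.5,0.75,0,0,0,0]
    - [0.5,0.75,0,0,0,0]
    - [0.5,0.75,0,0,0,0]
    - [0.5,0.75,0,0,0,0]
    - [0.5,0.75,0,0,0,0]

```text
clock: 3.35
position: [0.3996, -0.3192, 0.2418]
tcp_rot: [1.804, 2.571, -0.0]
ft_force: [-0.8, 0.1, -0.5]
opening: 0.0005
grasp_force: 0.0
```

Request:
send_rows:
  motion:
    - [0.5,0.75,0,0,0,0]
    - [0.5,0.75,0,0,0,0]
    - [0.5,0.75,0,0,0,0]
    - [0.5,0.75,0,0,0,0]
    - [0.5,0.75,0,0,0,0]
    - [0.5,0.75,0,0,0,0]
    - [0.5,0.75,0,0,0,0]
    - [0.5,0.75,0,0,0,0]
    - [0.5,0.75,0,0,0,0]
    - [0,0,0,0,0,0]
    - [0,0,0,0,0,0]

```text
clock: 4.27
position: [0.5194, -0.1561, 0.2416]
tcp_rot: [1.801, 2.574, -0.0]
ft_force: [-0.2, 0.4, -0.3]
opening: 0.0003
grasp_force: 0.0
```

```bash
python3 - <<'E'
from h import *
s=r.state();print({k:np.round(s[k],3) for k in("clock","qpos","position","tcp_rot","opening","ft_force")})
c=r.calibration("wrist");print("cam",(-np.array(c["R"]).T@c["t"]).round(3))
save("wrist","w1.png")
for n,z in(("dial_center",.07),("dial_push",.06),("dial_mark",.07),("store_top",.045)):
    for d in r.landmark_of("wrist",n)[:2]:print(n,np.round(d["at"],1),round(d["confidence"],2),ray("wrist",d["at"],z).round(4))
E
```

```text
{'clock': np.float64(4.267), 'qpos': array([-0.314,  0.303,  1.813, -0.   ,  1.026, -0.664]), 'position': array([ 0.519, -0.156,  0.242]), 'tcp_rot': array([ 1.801,  2.574, -0.   ]), 'opening': np.float64(0.0), 'ft_force': array([-0.247,  0.359, -0.286])}
cam [ 0.494 -0.088  0.384]
dial_center [449.4 108. ] 0.9 [ 0.6106 -0.0384  0.07  ]
dial_push [481.1 109.1] 0.78 [ 0.6444 -0.0273  0.06  ]
dial_mark [411.2 147.2] 0.73 [ 0.5915 -0.0854  0.07  ]
```

View pics/w1.png

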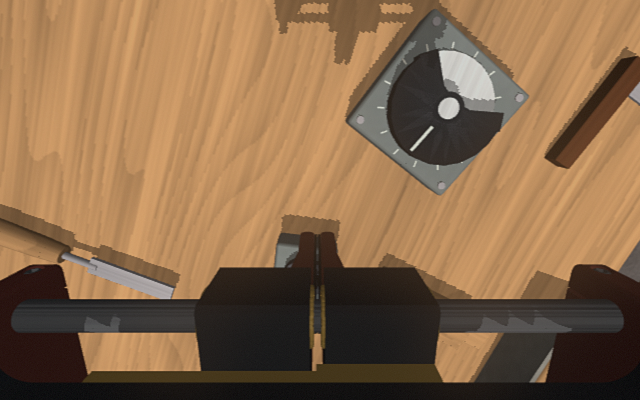

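The wrist view shows the dial at (449,108) with the index line at (420,140). The light cut-out runs from straight up (440,52) round to the right (500,112), so the pushing wall is on the right. I'll refine the angle with a polar profile.

```bash
cat >> h.py <<'E'
def polar(im,cam,c,z,rs):
    th=np.radians(np.arange(-180,180,1.))
    P=np.array([[proj(cam,np.array([c[0]+q*np.cos(t),c[1]+q*np.sin(t),z])) for t in th] for q in rs]).astype(np.float32)
    g=cv2.cvtColor(im,cv2.COLOR_RGB2GRAY)
    return cv2.remap(g,P[...,0],P[...,1],cv2.INTER_LINEAR).astype(float)
E
python3 - <<'E'
from h import *
im=cv2.imread("pics/w1.png")[:,:,::-1].copy()
c=(.611,-.0385)
p=polar(im,"wrist",c,.07,np.arange(.03,.05,.002)).mean(0);a=np.arange(-180,180)
m=(a>-150)&(a<-80);w=np.clip(p[m]-np.median(p[m])-15,0,None);print("mark angle",(a[m]*w).sum()/w.sum(),w.max())
p=polar(im,"wrist",c,.05,np.arange(.03,.05,.002)).mean(0);print([(i,int(v)) for i,v in zip(a,p) if (-10<i<40 or 100<i<140) and i%3==0])
# circle rim check: hsv-dark raised part; top edge fit
s=r.state();Rm=R.from_rotvec(s["tcp_rot"]).as_matrix();print(np.degrees(np.arctan2(Rm[1,1],Rm[0,1])))
E
```

```text
Traceback (most recent call last):
  File "h.py", line 14, in polar
    P=np.array([[proj(cam,np.array([c[0]+q*np.cos(t),c[1]+q*np.sin(t),z])) for t in th] for q in rs]).astype(np.float32)
                 ~~~~^^^^^^^^^^^^^^^^^^^^^^^^^^^^^^^^^^^^^^^^^^^^^^^^^^^^^
  File "h.py", line 9, in proj
    c=r.calibration(cam);p=np.array(c["intrinsics"])@(np.array(c["R"])@X+np.array(c["t"]));return p[:2]/p[2]
ValueError: time passes only in moves, steps and waits
```

```bash
cat >> h.py <<'E'
def polar(im,cam,c,z,rs):
    k=r.calibration(cam);th=np.radians(np.arange(-180,180,1.))
    Q,T=np.meshgrid(rs,th,indexing="ij");X=np.stack([c[0]+Q*np.cos(T),c[1]+Q*np.sin(T),0*Q+z],-1).reshape(-1,3)
    P=cv2.projectPoints(X,cv2.Rodrigues(np.array(k["R"]))[0],np.array(k["t"],float),np.array(k["intrinsics"]),None)[0].reshape(*Q.shape,2).astype(np.float32)
    return cv2.remap(cv2.cvtColor(im,cv2.COLOR_RGB2GRAY),P,None,cv2.INTER_LINEAR).astype(float)
E
python3 - <<'E'
from h import *
im=r.camera("wrist").copy()
c=(.611,-.0385)
p=polar(im,"wrist",c,.07,np.arange(.03,.05,.002)).mean(0);a=np.arange(-180,180)
m=(a>-150)&(a<-80);w=np.clip(p[m]-np.median(p[m])-15,0,None);print("mark angle",(a[m]*w).sum()/w.sum(),w.max())
p=polar(im,"wrist",c,.05,np.arange(.03,.05,.002)).mean(0);print([(i,int(v)) for i,v in zip(a,p) if (-10<i<40 or 100<i<140) and i%3==0])
s=r.state();Rm=R.from_rotvec(s["tcp_rot"]).as_matrix();print(np.degrees(np.arctan2(Rm[1,1],Rm[0,1])))
E
```

```text
mark angle -110.87050262767825 152.0
[(np.int64(-9), 53), (np.int64(-6), 53), (np.int64(-3), 53), (np.int64(0), 52), (np.int64(3), 52), (np.int64(6), 51), (np.int64(9), 50), (np.int64(12), 51), (np.int64(15), 50), (np.int64(18), 62), (np.int64(21), 135), (np.int64(24), 137), (np.int64(27), 136), (np.int64(30), 136), (np.int64(33), 153), (np.int64(36), 176), (np.int64(39), 192), (np.int64(102), 198), (np.int64(105), 197), (np.int64(108), 200), (np.int64(111), 198), (np.int64(114), 159), (np.int64(117), 74), (np.int64(120), 46), (np.int64(123), 46), (np.int64(126), 46), (np.int64(129), 47), (np.int64(132), 47), (np.int64(135), 50), (np.int64(138), 49)]
19.910536645540894
```

Request:
send_rows:
  motion:
    - [0.416,0.668,0,0,0,0]
    - [0.416,0.668,0,0,0,0]
    - [0.416,0.668,0,0,0,0]
    - [0.416,0.668,0,0,0,0]
    - [0.416,0.668,0,0,0,0]
    - [0.416,0.668,0,0,0,0]
    - [0.416,0.668,0,0,0,0]
    - [0.416,0.668,0,0,0,0]
    - [0.416,0.668,0,0,0,0]
    - [0.416,0.668,0,0,0,0]
    - [0,0,0.8,0,0,0]
    - [0,0,0.8,0,0,0]
    - [0,0,0.8,0,0,0]
    - [0,0,0.8,0,0,0]
    - [0,0,0.8,0,0,0]
    - [0,0,0.8,0,0,0]
    - [0,0,0.8,0,0,0]
    - [0,0,0,0,0,0]
    - [0,0,0,0,0,0]

```text
clock: 6.15
position: [0.6398, -0.0024, 0.1009]
tcp_rot: [-1.802, -2.571, 0.002]
ft_force: [-0.5, -0.0, 0.1]
opening: 0.0003
grasp_force: 0.0
```

```bash
python3 - <<'E'
from h import *
im=save("wrist","w2.png")
t=r.camera("top")
for cam in("wrist","top"):
  for n,z in(("dial_center",.07),("dial_push",.06),("dial_mark",.07),("store_top",.045)):
    for d in r.landmark_of(cam,n)[:1]:print(cam,n,np.round(d["at"],1),round(d["confidence"],2),ray(cam,d["at"],z).round(4))
E
```

```text
wrist dial_center [253. 276.] 0.55 [ 0.6115 -0.0379  0.07  ]
```

View pics/w2.png

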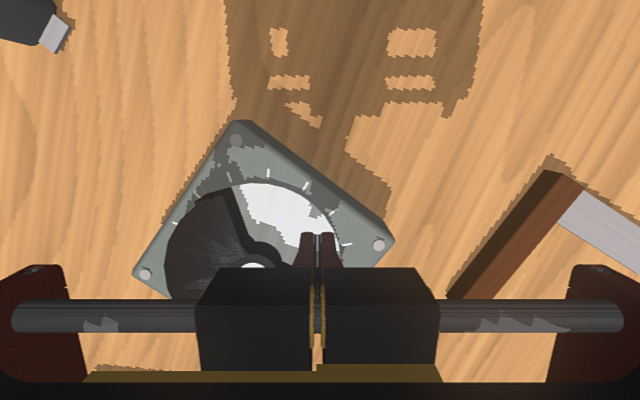

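The fingertips at (317,250) are over the light cut-out floor, so I can go down, line up with the wall and start the arc.

Request:
send_rows:
  motion:
    - [0,0,0.5,0,0,0]
    - [0,0,0.5,0,0,0]
    - [-0.32,0.05,0,0,0,0.42]
    - [-0.32,0.05,0,0,0,0.42]
    - [0,0,0,0,0,0]
    - [0,0,0,0,0,0]

```text
clock: 7.15
position: [0.6468, -0.016, 0.0749]
tcp_rot: [-1.927, -2.478, 0.002]
ft_force: [-0.9, 3.0, -1.2]
opening: 0.0005
grasp_force: 1.2
```

Request:
send_rows:
  motion:
    - [-0.097,0.026,0,0,0,0.5]
    - [-0.097,0.026,0,0,0,0.5]
    - [-0.097,0.026,0,0,0,0.5]
    - [-0.097,0.026,0,0,0,0.5]
    - [-0.097,0.026,0,0,0,0.5]
    - [-0.097,0.026,0,0,0,0.5]
    - [-0.097,0.026,0,0,0,0.5]
    - [-0.097,0.026,0,0,0,0.5]
    - [-0.097,0.026,0,0,0,0.5]
    - [-0.097,0.026,0,0,0,0.5]
    - [0,0,0,0,0,0]
    - [0,0,0,0,0,0]

```text
clock: 8.15
position: [0.6537, -0.0401, 0.0764]
tcp_rot: [2.573, 1.802, -0.0]
ft_force: [-0.4, -1.0, -0.2]
opening: 0.0004
grasp_force: 0.0
```

```bash
cat >> h.py <<'E'
def rel(C=(.6115,-.038)):
    s=r.state();M=R.from_rotvec(s["tcp_rot"]).as_matrix();d=s["position"][:2]-np.array(C)
    print("t",s["clock"],"phi",np.degrees(np.arctan2(M[1,1],M[0,1])).round(1),"x,y",(d@M[:2,0]).round(4),(d@M[:2,1]).round(4),"z",s["position"][2].round(4),"F",np.round(s["ft_force"],1))
E
python3 - <<'E'
from h import *
rel();save("wrist","w3.png")
E
```

```text
t 8.15 phi -20.0 x,y 0.0124 0.0404 z 0.0764 F [-0.4 -1.  -0.2]
```

View pics/w3.png

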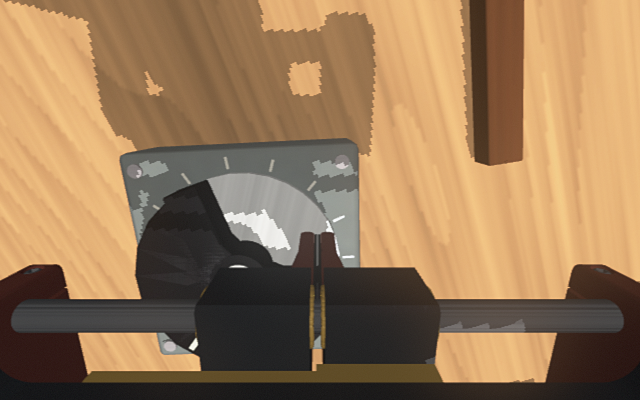

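The fingertip sits against the wall. The far wall, seen at (208,180), shows the dial has turned by about one to two clicks. I'll continue along the arc and slow down near the end.

Request:
send_rows:
  motion:
    - [-0.097,0.026,0,0,0,0.5]
    - [-0.097,0.026,0,0,0,0.5]
    - [-0.097,0.026,0,0,0,0.5]
    - [-0.097,0.026,0,0,0,0.5]
    - [-0.097,0.026,0,0,0,0.5]
    - [-0.097,0.026,0,0,0,0.5]
    - [-0.097,0.026,0,0,0,0.5]
    - [-0.097,0.026,0,0,0,0.5]
    - [-0.097,0.026,0,0,0,0.5]
    - [-0.097,0.026,0,0,0,0.5]
    - [0,0,0,0,0,0]
    - [0,0,0,0,0,0]

```text
clock: 9.2
position: [0.6451, -0.0634, 0.0766]
tcp_rot: [2.991, 0.961, -0.0]
ft_force: [0.5, -0.4, 0.7]
opening: 0.0002
grasp_force: 0.0
```

Request:
send_rows:
  motion:
    - [-0.048,0.014,0,0,0,0.25]
    - [-0.048,0.014,0,0,0,0.25]
    - [-0.048,0.014,0,0,0,0.25]
    - [-0.048,0.014,0,0,0,0.25]
    - [-0.048,0.014,0,0,0,0.25]
    - [-0.048,0.014,0,0,0,0.25]
    - [-0.048,0.014,0,0,0,0.25]
    - [-0.048,0.014,0,0,0,0.25]
    - [-0.048,0.014,0,0,0,0.25]
    - [-0.048,0.014,0,0,0,0.25]
    - [-0.048,0.014,0,0,0,0.25]
    - [-0.048,0.014,0,0,0,0.25]
    - [0,0,0,0,0,0]
    - [0,0,0,0,0,0]

```text
clock: 10.37
position: [0.6342, -0.0733, 0.0767]
tcp_rot: [3.115, 0.41, 0.0]
ft_force: [-0.2, -0.0, 0.6]
opening: 0.0007
grasp_force: 0.0
```

```bash
python3 - <<'E'
from h import *
rel();im=save("wrist","w4.png");a=np.arange(-180,180)
p=polar(im,"wrist",(.6115,-.038),.07,np.arange(.03,.05,.002)).mean(0)
print([(int(i),int(v)) for i,v in zip(a,p) if i%6==0])
E
```

```text
t 10.3667 phi -75.0 x,y 0.0128 0.04 z 0.0767 F [-0.2 -0.   0.6]
[(-180, 32), (-174, 31), (-168, 31), (-162, 31), (-156, 32), (-150, 34), (-144, 36), (-138, 38), (-132, 40), (-126, 45), (-120, 47), (-114, 58), (-108, 62), (-102, 58), (-96, 50), (-90, 41), (-84, 41), (-78, 34), (-72, 32), (-66, 38), (-60, 42), (-54, 46), (-48, 60), (-42, 81), (-36, 122), (-30, 145), (-24, 145), (-18, 143), (-12, 149), (-6, 157), (0, 147), (6, 145), (12, 145), (18, 146), (24, 30), (30, 29), (36, 31), (42, 29), (48, 27), (54, 26), (60, 25), (66, 24), (72, 24), (78, 23), (84, 23), (90, 24), (96, 23), (102, 24), (108, 24), (114, 24), (120, 35), (126, 52), (132, 59), (138, 57), (144, 50), (150, 39), (156, 81), (162, 33), (168, 33), (174, 32)]
```

View pics/w4.png

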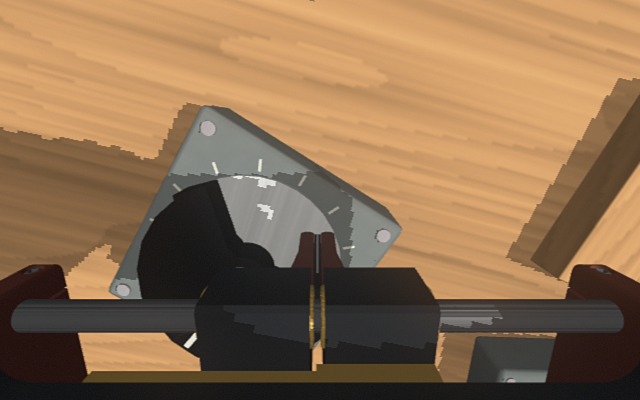

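The far wall is now at about (222,183). The index line appears at (190,340), which is about 156°, so the dial has turned by about four clicks, and the contact force is zero. I'll retract, look again from above and measure the mark.

Request:
send_rows:
  motion:
    - [0.3,0,0,0,0,0]
    - [0,0,-0.8,0,0,0]
    - [0,0,-0.8,0,0,0]
    - [0,0,-0.8,0,0,0]
    - [0,0,-0.8,0,0,0]
    - [0,0,-0.8,0,0,0]
    - [0,0,-0.8,0,0,0]
    - [0,0,-0.8,0,0,0]
    - [-0.8,0.4,0,0,0,0]
    - [-0.8,0.4,0,0,0,0]
    - [-0.8,0.4,0,0,0,0]
    - [-0.8,0.4,0,0,0,0]
    - [-0.8,0.4,0,0,0,0]
    - [-0.8,0.4,0,0,0,0]
    - [0,0,0,0,0,0]
    - [0,0,0,0,0,0]

```text
clock: 11.75
position: [0.5409, -0.1607, 0.217]
tcp_rot: [3.115, 0.404, 0.001]
ft_force: [-0.0, -0.4, -0.1]
opening: 0.0005
grasp_force: 0.0
```

```bash
python3 - <<'E'
from h import *
rel();print(r.state()["position"]);im=save("wrist","w5.png");save("top","t5.png");save("scene","s5.png");a=np.arange(-180,180)
p=polar(im,"wrist",(.6115,-.038),.07,np.arange(.03,.05,.002)).mean(0)
print([(int(i),int(v)) for i,v in zip(a,p) if i%2==0 and (i>135 or i<-140)])
for cam in("wrist","top","scene"):
  for n,z in(("dial_center",.07),("dial_mark",.07),("store_top",.05)):
    for d in r.landmark_of(cam,n)[:1]:print(cam,n,np.round(d["at"],1),round(d["confidence"],2),ray(cam,d["at"],z).round(4))
E
```

```text
t 11.75 phi -75.2 x,y -0.0996 0.1007 z 0.217 F [-0.  -0.4 -0.1]
[ 0.54092273 -0.16072993  0.21704006]
[(-180, 42), (-178, 40), (-176, 40), (-174, 40), (-172, 41), (-170, 42), (-168, 43), (-166, 43), (-164, 43), (-162, 42), (-160, 41), (-158, 41), (-156, 41), (-154, 42), (-152, 42), (-150, 42), (-148, 43), (-146, 43), (-144, 43), (-142, 43), (136, 38), (138, 38), (140, 38), (142, 38), (144, 40), (146, 40), (148, 40), (150, 97), (152, 215), (154, 214), (156, 80), (158, 36), (160, 39), (162, 39), (164, 39), (166, 39), (168, 39), (170, 39), (172, 40), (174, 40), (176, 42), (178, 44)]
wrist dial_center [201.1  84.4] 0.7 [ 0.6116 -0.0368  0.07  ]
wrist dial_mark [107.  248.9] 0.29 [0.434  0.0294 0.07  ]
wrist store_top [420.8 216.9] 0.77 [ 0.5413 -0.2711  0.05  ]
top dial_center [344.3 165.6] 0.76 [ 0.6123 -0.0373  0.07  ]
top dial_mark [335.5 181.4] 0.96 [ 0.5693 -0.0145  0.07  ]
scene dial_center [218.6 189.2] 0.42 [ 0.7288 -0.2017  0.07  ]
scene dial_mark [296.7 206.7] 0.77 [ 0.5692 -0.0107  0.07  ]
scene store_top [259.6 160.4] 0.48 [ 0.552  -0.2859  0.05  ]
```

View pics/w5.png

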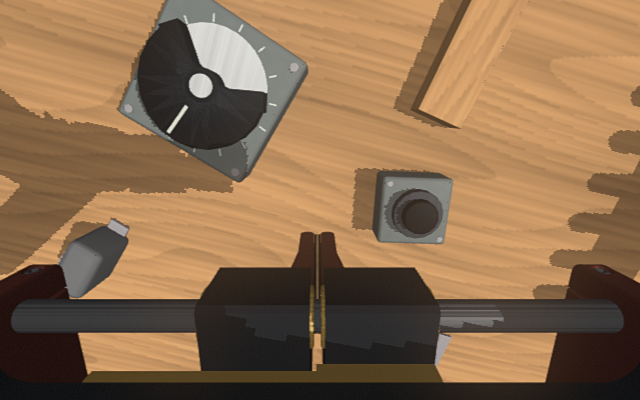

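The wrist view confirms four clicks: the index line at (178,120) is now at 153°, from −110.9°, which is 96.1° clockwise. The button is at (421,216). I'll triangulate its position and height.

```bash
python3 - <<'E'
from h import *
im=cv2.imread("pics/t5.png");t=im[175:215,410:450].astype(float).sum(2)
def blob(im,x0,y0,x1,y1,th):
    g=im[y0:y1,x0:x1].max(2);ys,xs=np.where(g<th);return xs.mean()+x0,ys.mean()+y0,len(xs)
top=cv2.imread("pics/top0.png");w=cv2.imread("pics/w5.png")
bt=blob(top,422,183,441,202,45);bw=blob(w,390,190,450,240,42);print(bt,bw)
for z in(.045,.055,.065,.075):print(z,ray("wrist",bw[:2],z).round(4),ray("top",bt[:2],z).round(4),ray("scene",(261.7,159.1),z).round(4))
E
```

```text
(np.float64(429.7183908045977), np.float64(193.24137931034483), 174) (np.float64(nan), np.float64(nan), 0)
0.045 [nan nan nan] [ 0.5458 -0.2678  0.045 ] [ 0.5404 -0.2946  0.045 ]
0.055 [nan nan nan] [ 0.544 -0.265  0.055] [ 0.5455 -0.2824  0.055 ]
0.065 [nan nan nan] [ 0.5421 -0.2622  0.065 ] [ 0.5506 -0.2703  0.065 ]
0.075 [nan nan nan] [ 0.5402 -0.2594  0.075 ] [ 0.5557 -0.2581  0.075 ]<stdin>:4: RuntimeWarning: Mean of empty slice.
  ret = ret.dtype.type(ret / rcount)
```

Request:
send_rows:
  motion:
    - [-0.2,0.824,0,0,0,0]
    - [-0.2,0.824,0,0,0,0]
    - [-0.2,0.824,0,0,0,0]
    - [-0.2,0.824,0,0,0,0]
    - [-0.2,0.824,0,0,0,0]
    - [0,0,0.75,0,0,0]
    - [0,0,0.75,0,0,0]
    - [0,0,0.75,0,0,0]
    - [0,0,0.75,0,0,0]
    - [0,0,0.75,0,0,0]
    - [0,0,0.75,0,0,0]
    - [0,0,0,0,0,0]
    - [0,0,0,0,0,0]

```text
clock: 13.43
position: [0.5424, -0.266, 0.1035]
tcp_rot: [-3.114, -0.405, 0.003]
ft_force: [0.5, -0.6, 0.2]
opening: 0.0004
grasp_force: 0.0
```

```bash
python3 - <<'E'
from h import *
print(r.state()["position"]);im=save("wrist","w6.png")
for cam in("wrist",):
  for n,z in(("store_top",.06),):
    for d in r.landmark_of(cam,n)[:1]:print(cam,n,np.round(d["at"],1),round(d["confidence"],2),ray(cam,d["at"],z).round(4))
E
```

```text
[ 0.54240018 -0.2659684   0.10349393]
wrist store_top [318.  237.1] 0.77 [ 0.5411 -0.2677  0.06  ]
```

View pics/w6.png

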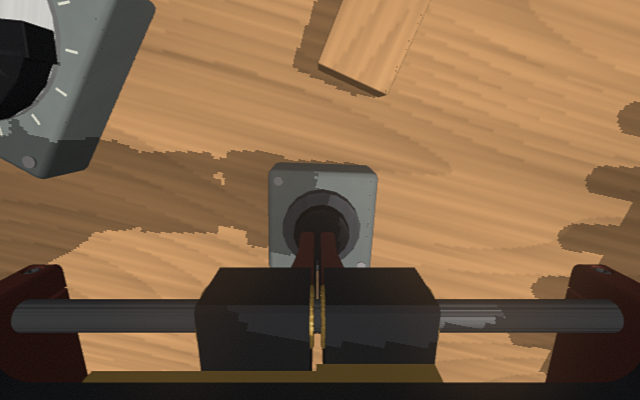

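The fingertips are centred over the button at (320,232). I'll go down gently and watch the force.

Request:
send_rows:
  motion:
    - [0,0,0.2,0,0,0]
    - [0,0,0.2,0,0,0]
    - [0,0,0.2,0,0,0]
    - [0,0,0.1,0,0,0]
    - [0,0,0,0,0,0]

```text
clock: 13.95
position: [0.5425, -0.266, 0.086]
tcp_rot: [-3.115, -0.406, 0.001]
ft_force: [0.4, 0.2, -0.1]
opening: 0.0002
grasp_force: 0.0
```

Request:
send_rows:
  motion:
    - [0,0,0.1,0,0,0]
    - [0,0,0.1,0,0,0]
    - [0,0,0,0,0,0]

```text
clock: 14.2
position: [0.543, -0.2663, 0.0814]
tcp_rot: [3.115, 0.406, 0.0]
ft_force: [-0.1, -0.2, 1.8]
opening: 0.0008
grasp_force: 0.7
```

Request:
send_rows:
  motion:
    - [0,0,0.1,0,0,0]
    - [0,0,0,0,0,0]

```text
clock: 14.37
position: [0.5431, -0.2663, 0.0791]
tcp_rot: [3.115, 0.406, 0.0]
ft_force: [-1.0, -0.4, 2.4]
opening: 0.0007
grasp_force: 1.3
```

Request:
send_rows:
  motion:
    - [0,0,0.08,0,0,0]
    - [0,0,0,0,0,0]

```text
clock: 14.53
position: [0.5431, -0.2663, 0.0772]
tcp_rot: [3.115, 0.406, 0.001]
ft_force: [-0.6, -0.5, 3.3]
opening: 0.0007
grasp_force: 1.9
```

Request:
send_rows:
  motion:
    - [0,0,0.06,0,0,0]
    - [0,0,0,0,0,0]

```text
clock: 14.7
position: [0.5431, -0.2663, 0.0757]
tcp_rot: [3.115, 0.406, 0.001]
ft_force: [-0.4, 0.7, 5.0]
opening: 0.0007
grasp_force: 2.3
```

Request:
send_rows:
  motion:
    - [0,0,0.04,0,0,0]
    - [0,0,0,0,0,0]

```text
clock: 14.87
position: [0.5432, -0.2663, 0.0753]
tcp_rot: [3.115, 0.406, 0.001]
ft_force: [-2.2, 1.2, 8.5]
opening: 0.0006
grasp_force: 4.2
```

The force rose to 8.5 N and travel has stopped, so the button is at its stop. I'll hold briefly and retract.

Request:
send_rows:
  motion:
    - [0,0,0.03,0,0,0]
    - [0,0,0,0,0,0]
    - [0,0,0,0,0,0]

```text
clock: 15.12
position: [0.5432, -0.2663, 0.0752]
tcp_rot: [3.115, 0.406, 0.001]
ft_force: [-4.8, 1.3, 14.2]
opening: 0.0007
grasp_force: 7.3
```

Request:
send_rows:
  motion:
    - [0,0,-0.3,0,0,0]
    - [0,0,-0.6,0,0,0]
    - [0,0,-0.8,0,0,0]
    - [0,0,-0.8,0,0,0]
    - [0,0,-0.8,0,0,0]
    - [0,0,-0.8,0,0,0]
    - [0,0,-0.8,0,0,0]
    - [-0.8,0,0,0,0,0]
    - [-0.8,0,0,0,0,0]
    - [0,0,0,0,0,0]
    - [0,0,0,0,0,0]

```text
clock: 16.03
position: [0.5037, -0.2765, 0.1963]
tcp_rot: [-3.115, -0.404, 0.0]
ft_force: [0.3, 0.7, -0.1]
opening: 0.0005
grasp_force: 0.0
```

```bash
python3 - <<'E'
from h import *
s=r.state();print(s["position"],s["ft_force"],s["clock"]);r.camera("top");r.camera("wrist")
C=np.array([.612,-.038])
for d in r.landmark_of("top","dial_mark")[:1]:
    p=ray("top",d["at"],.07)[:2]-C;print(np.degrees(np.arctan2(p[1],p[0])),d["confidence"])
for d in r.landmark_of("wrist","store_top")[:1]:print(ray("wrist",d["at"],.064),d["confidence"])
E
```

```text
[ 0.50370147 -0.2765069   0.19630067] [ 0.29152808  0.69038358 -0.08540816] 16.0333
155.85359947768416 0.81
[ 0.54546607 -0.26658948  0.064     ] 0.88
```

The dial is still at the fourth click, the button is released and the arm is clear, so I'm handing in.

```bash
python3 -c "
from bench import r
print(r.close_job())"
```

```text
the job is handed in; nothing more can be done
None
```

I turned the dial four clicks clockwise (about 96° measured), pressed the button to its stop and released it, and handed the job in with the arm clear; the hand-in did not return a verdict.

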